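# Couple a keyed pump shaft to the drive unit

## Task

On the service counter, first push the open door on the side of the drive unit shut until it snaps onto its catch. Then take the keyed pump shaft from its stand, push its plain nose down into the hub on top of the unit, turn it while pushing until the key slips into the keyway, and keep pushing against the spring until the collar sits on the hub. Finish while still holding the shaft pushed fully home: do not let go, and leave the other things on the counter where they are.

Things in the scene. Friction and masses are not known exactly. Their poses are not given: they have to be found in the camera images.
- housing: Drive unit: fixed white sheet-metal box, 180 mm (own x) by 160 mm (own y) by 120 mm high; origin at the centre of its underside, z up. The door is on its own -y side. A round steel hub, 62 mm across, rises through the middle of the roof, its flat top 135 mm above the counter; around it on the roof lies a flange ring 92 mm wide, 4 mm high.
- door (a joint): Door angle (rad): 0 shut on its stop, grows as it opens; starts 0.5 to 1.0. Swings easily; a sprung ball catch resists over the last 0.09 rad (4 to 5 N near the free end), then below 0.025 rad draws the door shut and keeps it. From the hinge the shut door runs 154 mm along the housing's +x; it opens by swinging its end to the housing's -y. White panel 10 mm thick, 12 to 112 mm above the counter.
- door_hinge (a point): A fixed point on the door's upright hinge line, 62 mm above the counter, at x = -80, y = -80 mm in the housing's frame; its axes are the housing's. The inner face of the door passes through the hinge line, the outer face lies 10 mm outside it.
- door_push (a point): A point on the outer face of the door, 120 mm from the hinge line and 82 mm above the counter: a good place to push with shut fingers pointing down. Turns with the door: its -y is the outward normal, its x runs from the hinge to the free edge.
- hub_mouth (a point): Centre of the bore's mouth in the hub's flat top; axes are the housing's, NOT the keyway's. Bore vertical, 22 mm in diameter. One keyway, 8 mm wide, 5.5 mm deep, open at the top, runs down its wall, somewhere within 0.45 rad either side of the housing's +x: its angle is not given; see it from above or find it by turning the shaft while pushing. The hub does not turn.
- seal_rest (a point): Where the spring-loaded black seal in the bore waits: on the bore's axis, 42 mm below hub_mouth (fixed point, does not move with the seal). The shaft's tip meets it there; pushing it the last 8 mm takes 6 N rising to 14 N, and it pushes the shaft back up when let go.
- shaft_grip (a point): Centre of the aluminium head of the keyed steel shaft (0.3 kg), 79 mm above its tip; x points to the key's side, z up. Head: block 34 (x) by 24 (y) by 42 mm high, gripped across the 24 mm. Under it a collar 44 mm across, 50 to 58 mm above the tip, with a lug on the key's side reaching 31 mm from the axis. Starts upright in the stand, key within 0.6 rad of the world's +x.
- shaft_tip (a point): Centre of the shaft's lower end, axes as shaft_grip. Shaft round, 20 mm in diameter, 50 mm long below the collar; the lowest 20 mm are a plain nose with chamfered end; the key, 6 mm wide, standing out 5 mm, is 20 to 42 mm above the tip. Home: the tip is 50 mm below hub_mouth, the collar on the hub's top.
- stand: Fixed white plastic block, 90 by 90 by 30 mm, origin at the centre of its underside; a blind hole in its middle, 18 mm deep and about 21 mm wide, holds the shaft's nose, so the tip starts 12 mm above the counter.
- cleaner: Bystander: white bottle, 70 mm across, 150 mm tall, origin at its underside. Leave it alone.
- coupling: Bystander: white plastic pipe coupling, a ring 60 mm across and 50 mm high, origin at its underside. Leave it alone.
- driver: Bystander: screwdriver lying on the counter. Leave it alone.
Mind the look-alikes: they are no part of the job. Several things have the shape of the housing; the one meant has the colours described above.

How it is judged:
On the way, in this order (a step that is already met when the one before it is completed fails the run):
1. the door of the drive unit is shut on its catch (value of joint door below 0.02 rad), for 0.2 s.
2. the shaft's nose is in the hub's bore (horizontal distance between shaft_tip and hub_mouth below 0.004 m and z of shaft_tip in the frame of hub_mouth below -0.008 m), for 0.1 s.
At the end, for the whole second after the job is handed in: Door shut on its catch (below 0.02 rad); shaft upright (0.08 rad) and centred in the hub (4 mm), tip at least 47 mm below the hub top, so key in keyway and collar within 3 mm of the hub against the spring; the fingers still hold it there (over 3 N) (value of joint door below 0.02 rad and horizontal distance between shaft_tip and hub_mouth below 0.004 m and z of shaft_tip in the frame of hub_mouth below -0.047 m and angle between shaft_tip's own z axis and vertical below 0.08 rad and contact force between the fingers and shaft above 3 N); the arm keeps its last pose, push and grip.
It fails at once if a bystander was moved more than 30 mm (distance of any of cleaner, coupling, driver from where it was at the start of the episode above 0.03 m).
It also fails if it takes over 69 s, if anything falls off the work surface, if the arm or the gripper's body presses on something with over 40 N, if the wrist force passes 120 N, or if a joint passes its speed limit or range.

## Robot

A 6-joint arm with a two-finger parallel gripper is mounted at the origin on the work surface. World frame = base frame: x ahead of the robot, y to its left, z up, the work surface at z = 0. Lengths are in m, angles in rad, forces in N, time in s.
With the tool pointing down it reaches from about 0.3 to 0.875 m from the base axis. Payload 4.2 kg.
Tool frame: the origin (TCP) lies at the centre of the arm's flange, where the gripper is bolted on; the fingertips stand 173 mm ahead of it and the grasp point (between the pads) lies 155 mm ahead of it; z points along the fingers, y is the direction in which the jaws open and shut (so a half turn about z gives the same grasp; the last joint's range is limited). The gripper opens to 85 mm and grips with 20 to 120 N. Pads are 22 mm wide; open, the fingers measure 114 mm over their backs; the gripper's body (76 mm by 85 mm) begins 54 mm behind the grasp point. The pads swing forward as they close: fully open they stand 13 mm farther back than shut.
Start: joints at [-1.143, 0.32, 1.565, -0, 1.257, -0.02], TCP at [0.249, -0.518, 0.405] pointing down, gripper open.
Joint ranges: [-3.11, 3.11], [-0.84, 2.01], [0.21, 2.61], [-1.34, 4.49], [0.05, 2.63], [-2.56, 2.56]. Speed limits (rad/s): [2.57, 2.57, 3.14, 3.14, 3.14, 3.14].

## Interface

Orientations are given as a unit quaternion [w, x, y, z].
In Python, from rig import arm gives the robot as it stands.
- The arm moves only by the shell command python3 -m crank 'ROWS' [FORCE]. ROWS is JSON, a list of rows, each an object of numbers: "fingers": the closure, from 0 (fully open) to 1 (shut); "x", "y", "z": the shift along the tool's x, y, z in m; "rx", "ry", "rz": the turn, a rotation vector about the tool's x, y, z in degrees. In form: [{"fingers": .., "x": .., "y": .., "z": .., "rx": .., "ry": .., "rz": ..}, ...]. A call has 1 to 8 rows; each row shifts and turns the commanded pose from where the row before left it, along the tool's axes as they then stand; what a row does not reach is not made up. A row lasts 1/10 s, in which the tool goes at most 50 mm and 8.59 degrees, less where a joint would pass 70% of its speed; a pose out of reach is approached as far as the arm can. A call with a gripper value outside its range is refused whole. The fingers move at their own pace and stop on an object; FORCE is the grip in N (left out, the last holds). Time passes only in rows, so rows that do not move let the fingers close. It gives the time, the measured TCP pose, the force and the opening at its end, in the units of the state.
- arm.state(): the state, without advancing time (a new reading comes with each control period).
- arm.snapshot(name): name is "scene" or "top" or "wrist"; returns a dict with "color" (480x640x3 uint8, blue, green, red), "depth" (480x640 float32, m along the optical axis (not along the pixel's ray), 0 where there is no reading), "vfov" (degrees; the focal length in pixels is half the picture's height over the tangent of half this angle, whatever the lens; pixels are square), "cx", "cy" (the principal point, pixels), "R" (3x3) and "t" (3): a world point X has camera coordinates R X + t; the wrist camera has in their place "mount" (4x4, takes a point from camera to tool coordinates, whose origin is the TCP and whose axes are the flange's). Camera axes: x right, y down, z forward; pixel columns grow to the right and rows downward; lengths in m; the calibration is good to about 2 mm. A picture is of the moment at which its call begins: read the wrist's pose just before it.
- arm.job_done(): hands the job in, once; it reports no verdict.
Trained networks look in a picture, given as the dict that the camera call returned (one of the last four; its "shot" number tells which), for a name from the list of things; names that differ only in an ending like _2 or _b are one class to them, and where a whole thing is asked for, a point or a joint stands for the part that bears it (a point fixed in the world has none). Each returns a list of dicts, best first, with "score" (0 to 1); they miss things now and then, are a little off and sometimes report something else, mostly with a low value. They report only what shows in the picture. A call takes as long as a camera call. They do not tell look-alikes from the thing itself.
- arm.spot_in(label, picture): "centre" ([x, y, z] in m, in world coordinates, good to about 4 mm: the middle of the surface that is visible of it).
- arm.trace(label, picture): "region" (480x640 bool, what is visible of it).
The state is a dict: "clock": time; "q": joint angles; "qd": joint speeds; "joint_efforts": joint torques, N m; "eef_pos": TCP position; "tool_rot": TCP orientation; "ft_force": force on the tool from outside, world axes, zero at the start; "wrist_torque": the same for the moment, N m; "opening": opening from 0.0 (shut) to 1.0 (fully open).
Only numpy, scipy, OpenCV 4.12 (cv2) and the standard library are available. Lean on these libraries where they do the work, as an engineer would, in place of code of your own. Each camera call takes 0.05 s, during which the arm holds its last target. There are 200 camera calls.

## Working session

There is one attempt and no reset: what is moved stays moved. The work goes in short steps, Python scripts to look and compute and a shell command to move; the robot and the scene stay as the last step left them, time stands still between calls to the robot, and variables do not carry over. Pictures are saved under pics/ and viewed, about 8 in all and at most 12, crops included, and the job is handed in when it is done.

```bash
mkdir -p pics; ls; cat > h.py <<'E'
from rig import arm
import numpy as np, cv2
from scipy.spatial.transform import Rotation as Ro
def T():
    s=arm.state(); M=np.eye(4); q=s["tool_rot"]
    M[:3,:3]=Ro.from_quat([q[1],q[2],q[3],q[0]]).as_matrix(); M[:3,3]=s["eef_pos"]; return M
def shot(n):
    M=T(); p=arm.snapshot(n)
    if "mount" in p:
        C=M@np.array(p["mount"])
    else:
        R=np.array(p["R"]);C=np.eye(4);C[:3,:3]=R.T;C[:3,3]=-R.T@np.array(p["t"])
    p["C"]=C; return p
def f(p): return 240/np.tan(np.radians(p["vfov"])/2)
def cloud(p):
    v,u=np.mgrid[:480,:640]; d=p["depth"]
    P=np.stack([(u-p["cx"])/f(p)*d,(v-p["cy"])/f(p)*d,d],-1)
    return P@p["C"][:3,:3].T+p["C"][:3,3]
def proj(p,X):
    c=(np.array(X)-p["C"][:3,3])@p["C"][:3,:3]
    return c[...,:2]/c[...,2:]*f(p)+[p["cx"],p["cy"]]
E
python3 - <<'E'
from h import *
for n in["scene","top"]:
    p=shot(n); cv2.imwrite(f"pics/{n}0.png",p["color"]); print(n,p["C"][:3,3].round(3),p["vfov"])
    for l in["housing","door","shaft_grip","stand","cleaner","coupling","driver"]:
        for r in arm.spot_in(l,p)[:4]: print(l,np.round(r["centre"],3),round(r["score"],2),proj(p,r["centre"]).round())
E
```

```text
pics
scene [ 1.403 -0.378  0.757] 47.34530487791444
housing [0.34  0.364 0.101] 0.96 [419. 204.]
housing [0.549 0.105 0.092] 0.77 [369. 272.]
housing [ 0.256 -0.329  0.103] 0.67 [142. 247.]
door [0.452 0.019 0.071] 0.95 [315. 266.]
door [0.267 0.292 0.083] 0.78 [381. 204.]
door [ 0.24  -0.402  0.108] 0.55 [107. 249.]
shaft_grip [ 0.488 -0.282  0.082] 0.62 [184. 306.]
shaft_grip [ 0.506 -0.294  0.028] 0.37 [185. 333.]
stand [ 0.757 -0.281  0.088] 0.73 [219. 395.]
stand [ 0.505 -0.295  0.026] 0.7 [184. 333.]
stand [0.547 0.103 0.088] 0.69 [368. 273.]
cleaner [0.484 0.358 0.034] 0.7 [447. 254.]
coupling [0.485 0.359 0.033] 0.74 [448. 254.]
coupling [ 0.758 -0.282  0.09 ] 0.33 [219. 395.]
driver [ 0.796 -0.074  0.022] 0.64 [344. 400.]
driver [0.449 0.02  0.07 ] 0.36 [315. 266.]
top [0.262 0.034 1.658] 42.246128136892914
housing [ 0.214 -0.336  0.119] 0.84 [452. 349.]
housing [0.483 0.132 0.12 ] 0.75 [261. 242.]
housing [0.274 0.377 0.125] 0.73 [160. 327.]
door [0.484 0.131 0.12 ] 0.65 [261. 241.]
door [0.242 0.301 0.101] 0.64 [192. 340.]
door [0.437 0.019 0.112] 0.59 [306. 260.]
door [ 0.19  -0.402  0.111] 0.52 [478. 359.]
shaft_grip [0.48  0.135 0.119] 0.72 [259. 243.]
shaft_grip [ 0.479 -0.28   0.108] 0.7 [424. 243.]
shaft_grip [0.437 0.023 0.111] 0.19 [304. 260.]
stand [ 0.467 -0.275  0.033] 0.6 [417. 251.]
cleaner [ 0.723 -0.262  0.107] 0.92 [414. 150.]
cleaner [0.482 0.14  0.118] 0.7 [257. 242.]
coupling [0.479 0.361 0.045] 0.82 [175. 248.]
driver [ 0.779 -0.07   0.02 ] 0.59 [337. 139.]
```

View pics/top0.png

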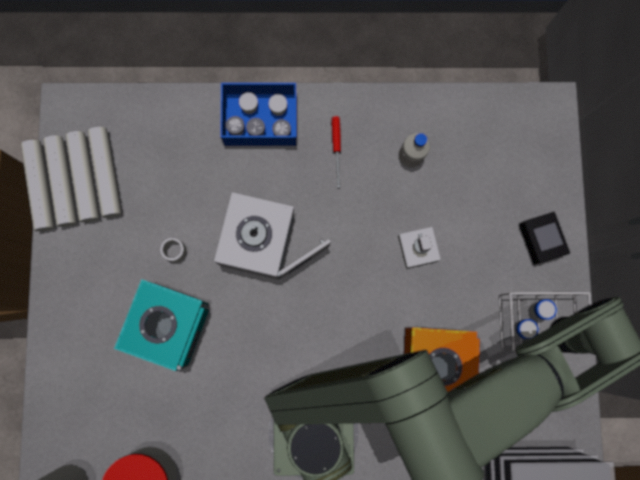

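View pics/scene0.png

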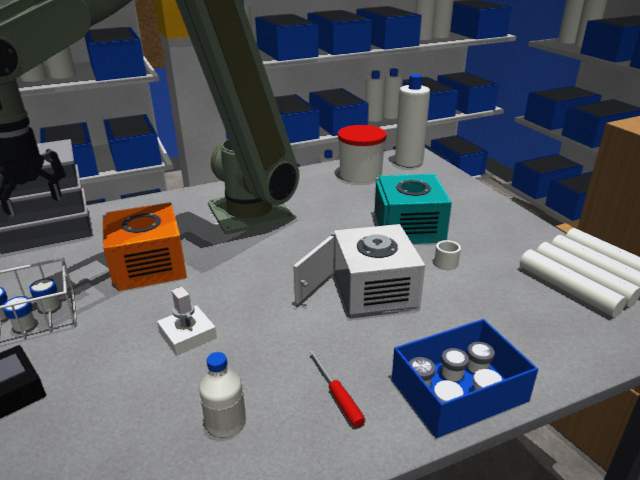

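The scene shows three box units: white (top pic 254,234), teal (160,327) and orange (447,355). The white one is the drive unit: its door runs from the hinge at about (279,275) to the free end at (329,242). The stand with the shaft is at (420,247). The bystanders are the bottle (414,150), coupling (173,249) and driver (337,140).

```bash
python3 - <<'E'
from h import *
p=shot("top"); P=cloud(p); np.save("P.npy",P)
def reg(b,zl,zh):
    x0,x1,y0,y1=b
    return P[y0:y1,x0:x1][(P[y0:y1,x0:x1,2]>zl)&(P[y0:y1,x0:x1,2]<zh)]
roof=reg((205,300,185,285),.114,.14)
r=cv2.minAreaRect((roof[:,:2]*1000).astype(np.float32)); print("roof",r, roof[:,2].mean()); print(cv2.boxPoints(r).round())
hub=reg((225,285,205,262),.128,.15); print("hub",hub.mean(0),len(hub),cv2.minEnclosingCircle((hub[:,:2]*1000).astype(np.float32)))
d=reg((278,340,225,285),.09,.1135)
print("door",len(d),d.min(0),d.max(0)); r=cv2.minAreaRect((d[:,:2]*1000).astype(np.float32));print(r,cv2.boxPoints(r).round())
st=reg((395,445,222,272),.022,.04); r=cv2.minAreaRect((st[:,:2]*1000).astype(np.float32));print("stand",r,st[:,2].mean())
hd=reg((395,445,222,272),.095,.14); r=cv2.minAreaRect((hd[:,:2]*1000).astype(np.float32));print("head",r,hd.mean(0),len(hd),hd[:,2].max())
c=p["color"]
a=cv2.resize(c[195:275,210:300],None,fx=4.4,fy=4.4,interpolation=2); b=cv2.resize(c[217:277,390:450],None,fx=5.86,fy=5.86,interpolation=2)
h=min(a.shape[0],b.shape[0]); cv2.imwrite("pics/crop1.png",np.hstack([a[:h],b[:h]]))
E
```

```text
roof ((499.5947265625, 128.4710235595703), (206.69366455078125, 181.34910583496094), 76.48204040527344) 0.12250244285763656
[[387.  49.]
 [564.   7.]
 [612. 208.]
 [436. 250.]]
hub [0.50378557 0.15006591 0.13392411] 546 ((508.2953186035156, 144.9384307861328), 90.1233139038086)
door 211 [ 0.39998966 -0.03990019  0.09001912] [0.52698566 0.08922706 0.11347749]
((447.73236083984375, 33.746681213378906), (115.41380310058594, 127.2288589477539), 70.35718536376953) [[368.   1.]
 [488. -42.]
 [527.  67.]
 [407. 109.]]
stand ((481.07562255859375, -281.40606689453125), (90.00007629394531, 91.70128631591797), 11.856585502624512) 0.029924705010386105
head ((480.72930908203125, -281.5971984863281), (34.30388641357422, 26.099559783935547), 10.25434684753418) [ 0.4805552  -0.28055516  0.11062416] 148 0.12167760735103283
```

View pics/crop1.png

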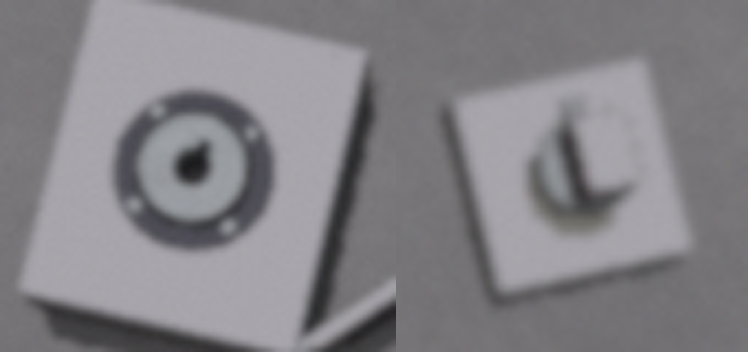

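```bash
python3 - <<'E'
from h import *
P=np.load("P.npy"); v,u=np.mgrid[:480,:640]
m=(P[...,2]>.116)&(P[...,2]<.124)&(u>205)&(u<298)&(v>185)&(v<285)
m=cv2.morphologyEx(m.astype(np.uint8),cv2.MORPH_OPEN,np.ones((7,7)))>0
r=cv2.minAreaRect((P[m][:,:2]*1000).astype(np.float32)); print("roof",r)
m=(P[...,2]>.131)&(P[...,2]<.14)&(u>225)&(u<285)&(v>205)&(v<262)
print("hub",cv2.minEnclosingCircle((P[m][:,:2]*1000).astype(np.float32)),P[m].mean(0),m.sum())
m=(P[...,2]>.1)&(P[...,2]<.1135)&(u>288)&(u<340)&(v>230)&(v<275)
D=P[m];print("door",cv2.minAreaRect((D[:,:2]*1000).astype(np.float32)),D[D[:,1].argmin()],D[D[:,1].argmax()], cv2.fitLine(D[:,:2].astype(np.float32),cv2.DIST_HUBER,0,.01,.01).ravel())
M=T();print(M.round(3))
E
```

```text
roof ((0.0, 0.0), (0.0, 0.0), 0.0)
hub ((505.7567138671875, 151.928466796875), 69.84978485107422) [0.50383258 0.14963492 0.13499343] 372
door ((454.26593017578125, 12.235031127929688), (10.766583442687988, 123.35945892333984), 33.14921569824219) [ 0.48810006 -0.03933681  0.10714709] [0.41984397 0.06173461 0.1113275 ] [ 0.55016184 -0.83505803  0.454418    0.01060648]
[[ 0.901  0.433  0.     0.249]
 [ 0.433 -0.901 -0.    -0.518]
 [ 0.     0.    -1.     0.405]
 [ 0.     0.     0.     1.   ]]
```

```bash
python3 -m crank '[{"fingers":1,"x":0.031,"y":-0.0295},{"fingers":1,"x":0.031,"y":-0.0295},{"fingers":1,"x":0.031,"y":-0.0295},{"fingers":1,"x":0.031,"y":-0.0295},{"fingers":1,"x":0.031,"y":-0.0295},{"fingers":1,"x":0.031,"y":-0.0295}]'
python3 -m crank '[{"fingers":1,"x":0.031,"y":-0.0295},{"fingers":1,"x":0.031,"y":-0.0295},{"fingers":1,"x":0.031,"y":-0.0295},{"fingers":1,"x":0.031,"y":-0.0295},{"fingers":1,"x":0.031,"y":-0.0295},{"fingers":1,"x":0.031,"y":-0.0295},{"fingers":1,"rz":-7.8},{"fingers":1}]'
python3 - <<'E'
from h import *
M=T();print(M.round(3),arm.state()["q"],arm.state()["ft_force"])
p=shot("wrist");P=cloud(p);cv2.imwrite("pics/w1.png",p["color"])
m=(P[...,2]>.116)&(P[...,2]<.124); print(m.sum())
E
```

```text
[[ 0.901  0.433  0.     0.249]
 [ 0.433 -0.901 -0.    -0.518]
 [ 0.     0.    -1.     0.405]
 [ 0.     0.     0.     1.   ]] [-1.14298648e+00  3.19560977e-01  1.56451436e+00  2.07981861e-05
  1.25742363e+00 -1.99961275e-02] [ 0.65812366 -0.37814144  0.24977636]
25979validation failed for argument at $[0]...
validation failed for argument at $[0]...
```

View pics/w1.png

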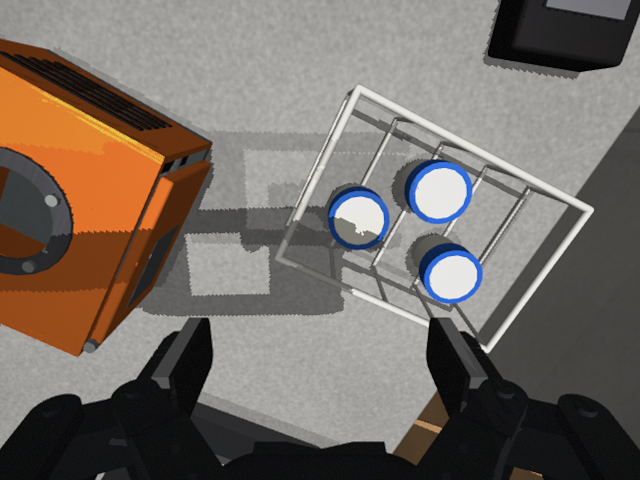

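The moves were refused, probably because every row needs all the keys. The picture just shows the start pose, with the orange look-alike and the wire rack.

```bash
python3 -m crank '[{"fingers":1,"x":0.031,"y":-0.0295,"z":0,"rx":0,"ry":0,"rz":0},{"fingers":1,"x":0.031,"y":-0.0295,"z":0,"rx":0,"ry":0,"rz":0},{"fingers":1,"x":0.031,"y":-0.0295,"z":0,"rx":0,"ry":0,"rz":0},{"fingers":1,"x":0.031,"y":-0.0295,"z":0,"rx":0,"ry":0,"rz":0},{"fingers":1,"x":0.031,"y":-0.0295,"z":0,"rx":0,"ry":0,"rz":0},{"fingers":1,"x":0.031,"y":-0.0295,"z":0,"rx":0,"ry":0,"rz":0}]' && python3 -m crank '[{"fingers":1,"x":0.031,"y":-0.0295,"z":0,"rx":0,"ry":0,"rz":0},{"fingers":1,"x":0.031,"y":-0.0295,"z":0,"rx":0,"ry":0,"rz":0},{"fingers":1,"x":0.031,"y":-0.0295,"z":0,"rx":0,"ry":0,"rz":0},{"fingers":1,"x":0.031,"y":-0.0295,"z":0,"rx":0,"ry":0,"rz":0},{"fingers":1,"x":0.031,"y":-0.0295,"z":0,"rx":0,"ry":0,"rz":0},{"fingers":1,"x":0.031,"y":-0.0295,"z":0,"rx":0,"ry":0,"rz":0},{"fingers":1,"x":0,"y":0,"z":0,"rx":0,"ry":0,"rz":-7.8},{"fingers":1,"x":0,"y":0,"z":0,"rx":0,"ry":0,"rz":0}]'
python3 - <<'E'
from h import *
M=T();print(M.round(3),np.round(arm.state()["q"],3),arm.state()["ft_force"])
p=shot("wrist");cv2.imwrite("pics/w2.png",p["color"])
E
```

```text
clock: 1.5
eef_pos: [0.3402, -0.2766, 0.4049]
tool_rot: [0.0, 0.975, 0.222, 0.0]
ft_force: [0.4, -0.3, 0.4]
opening: -0.0
clock: 2.3
eef_pos: [0.4312, -0.037, 0.4047]
tool_rot: [0.0, 0.957, 0.289, -0.0]
ft_force: [0.4, 0.1, 0.4]
opening: 0.001
[[ 0.833  0.554  0.     0.431]
 [ 0.554 -0.833 -0.    -0.037]
 [-0.     0.    -1.     0.405]
 [ 0.     0.     0.     1.   ]] [-0.112  0.094  1.861 -0.     1.186  0.872] [0.44075918 0.09387017 0.39805188]
```

View pics/w2.png

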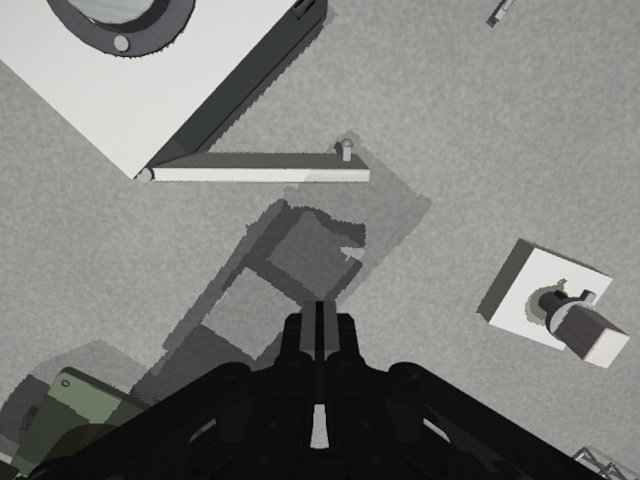

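```bash
python3 - <<'E'
from h import *
p=shot("wrist");P=cloud(p);np.save("Pw.npy",P)
def near(zl,zh,c,r): return (P[...,2]>zl)&(P[...,2]<zh)&(np.hypot(P[...,0]-c[0],P[...,1]-c[1])<r)
m=near(.130,.14,(.504,.150),.05);X=P[m][:,:2]
print("hub",m.sum(),cv2.minEnclosingCircle((X*1000).astype(np.float32)),P[m][:,2].mean())
m=near(.1,.1155,(.45,.02),.09);D=P[m][:,:2]
print("doortop",m.sum(),cv2.minAreaRect((D*1000).astype(np.float32)))
E
```

```text
hub 1609 ((486.4180908203125, 136.6245880126953), 23.605894088745117) 0.13456071282434062
doortop 3772 ((449.9503479003906, 21.37895965576172), (111.78498840332031, 139.2181396484375), 76.14239501953125)
```

The wrist view shows the door edge-on at row about 175, columns 150–368. The shut fingers at column 320 sit in front of the push point, so I'll go down and sweep the door along its arc.

```bash
python3 -m crank '[{"fingers":1,"x":0,"y":0,"z":0.04,"rx":0,"ry":0,"rz":0},{"fingers":1,"x":0,"y":0,"z":0.04,"rx":0,"ry":0,"rz":0},{"fingers":1,"x":0,"y":0,"z":0.04,"rx":0,"ry":0,"rz":0},{"fingers":1,"x":0,"y":0,"z":0.036,"rx":0,"ry":0,"rz":0},{"fingers":1,"x":0.01,"y":0,"z":0,"rx":0,"ry":0,"rz":0},{"fingers":1,"x":0.009,"y":0,"z":0,"rx":0,"ry":0,"rz":0},{"fingers":1,"x":0.009,"y":0,"z":0,"rx":0,"ry":0,"rz":0}]' && python3 -m crank '[{"fingers":1,"x":0.009,"y":0.001,"z":0,"rx":0,"ry":0,"rz":-4.3},{"fingers":1,"x":0.009,"y":0.001,"z":0,"rx":0,"ry":0,"rz":-4.3},{"fingers":1,"x":0.009,"y":0.001,"z":0,"rx":0,"ry":0,"rz":-4.3},{"fingers":1,"x":0.009,"y":0.001,"z":0,"rx":0,"ry":0,"rz":-4.3},{"fingers":1,"x":0.009,"y":0.001,"z":0,"rx":0,"ry":0,"rz":-4.3},{"fingers":1,"x":0.009,"y":0.001,"z":0,"rx":0,"ry":0,"rz":-4.3},{"fingers":1,"x":0.009,"y":0.001,"z":0,"rx":0,"ry":0,"rz":-4.3},{"fingers":1,"x":0.009,"y":0.001,"z":0,"rx":0,"ry":0,"rz":-4.3}]'; python3 - <<'E'
from h import *
print(T().round(3)); p=shot("wrist");cv2.imwrite("pics/w3.png",p["color"])
E
```

```text
clock: 3.1
eef_pos: [0.4562, -0.0228, 0.2506]
tool_rot: [0.001, 0.958, 0.287, 0.002]
ft_force: [-0.9, -0.1, 0.5]
opening: -0.0
clock: 3.9
eef_pos: [0.5089, 0.0258, 0.251]
tool_rot: [0.001, 0.829, 0.559, 0.002]
ft_force: [0.7, -0.5, -0.3]
opening: -0.001
[[ 0.374  0.927  0.005  0.509]
 [ 0.927 -0.374 -0.     0.026]
 [ 0.002  0.005 -1.     0.251]
 [ 0.     0.     0.     1.   ]]
```

View pics/w3.png

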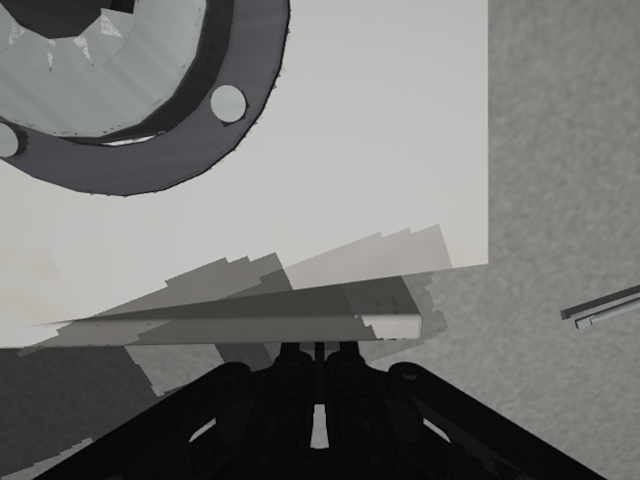

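The door is still about 8° from shut, with the fingers against it. I'll keep going on the arc, more slowly.

```bash
python3 -m crank '[{"fingers":1,"x":0.004,"y":0.0005,"z":0,"rx":0,"ry":0,"rz":-1.8},{"fingers":1,"x":0.004,"y":0.0005,"z":0,"rx":0,"ry":0,"rz":-1.8},{"fingers":1,"x":0.004,"y":0.0005,"z":0,"rx":0,"ry":0,"rz":-1.8},{"fingers":1,"x":0.004,"y":0.0005,"z":0,"rx":0,"ry":0,"rz":-1.8},{"fingers":1,"x":0.003,"y":0.0005,"z":0,"rx":0,"ry":0,"rz":-1.4}]'; python3 -m crank '[{"fingers":1,"x":0.002,"y":0,"z":0,"rx":0,"ry":0,"rz":0}]';python3 -m crank '[{"fingers":1,"x":0.002,"y":0,"z":0,"rx":0,"ry":0,"rz":0}]';python3 -m crank '[{"fingers":1,"x":0.001,"y":0,"z":0,"rx":0,"ry":0,"rz":0}]'; python3 - <<'E'
from h import *
p=shot("wrist");cv2.imwrite("pics/w4.png",cv2.resize(p["color"],(400,300)))
E
```

```text
clock: 4.45
eef_pos: [0.5158, 0.0408, 0.2498]
tool_rot: [0.002, 0.784, 0.62, -0.002]
ft_force: [-3.9, -20.3, 9.2]
opening: 0.001
clock: 4.55
eef_pos: [0.516, 0.0415, 0.2498]
tool_rot: [0.003, 0.784, 0.621, -0.003]
ft_force: [-3.7, -26.1, 8.6]
opening: -0.004
clock: 4.65
eef_pos: [0.5161, 0.0421, 0.2498]
tool_rot: [0.004, 0.784, 0.621, -0.005]
ft_force: [-5.1, -34.3, 10.2]
opening: -0.001
clock: 4.75
eef_pos: [0.5162, 0.0423, 0.2498]
tool_rot: [0.005, 0.784, 0.621, -0.005]
ft_force: [-5.0, -35.0, 10.2]
opening: -0.002
```

View pics/w4.png

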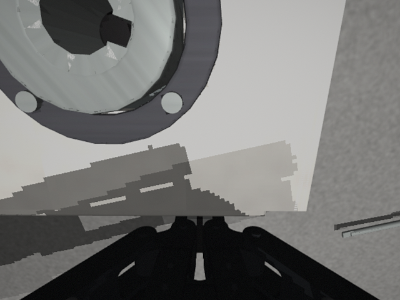

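The door is flush and the force is up to 35 N, so it's on its stop. I'll back off, lift, and look at the hub and the shut door.

```bash
python3 -m crank '[{"fingers":1,"x":-0.015,"y":0,"z":0,"rx":0,"ry":0,"rz":0},{"fingers":1,"x":-0.02,"y":0,"z":0,"rx":0,"ry":0,"rz":0},{"fingers":1,"x":0,"y":0,"z":-0.04,"rx":0,"ry":0,"rz":0},{"fingers":1,"x":0,"y":0,"z":-0.04,"rx":0,"ry":0,"rz":0},{"fingers":0,"x":0,"y":0,"z":-0.04,"rx":0,"ry":0,"rz":0},{"fingers":0,"x":0.02,"y":-0.02,"z":-0.04,"rx":0,"ry":0,"rz":0},{"fingers":0,"x":0.03,"y":0,"z":0,"rx":0,"ry":0,"rz":0},{"fingers":0,"x":0,"y":0,"z":0,"rx":0,"ry":0,"rz":0}]'; python3 - <<'E'
from h import *
p=shot("wrist");np.save("Pw.npy",cloud(p));print(T().round(4));P=cloud(p)
import pickle;pickle.dump(p,open("hub.pkl","wb"))
print(np.array(p["mount"]).round(3), p["vfov"])
z=P[...,2]
m=(z>.131)&(z<.14); print(m.sum(),P[m].mean(0) if m.any() else 0)
cs,_=cv2.findContours(m.astype(np.uint8),cv2.RETR_EXTERNAL,cv2.CHAIN_APPROX_NONE)
c=max(cs,key=cv2.contourArea)[:,0]; X=P[c[:,1],c[:,0],:2]*1000
print("hub",cv2.fitEllipse(X.astype(np.float32)))
m=(z>.116)&(z<.1235);X=(P[m][:,:2]*1000).astype(np.float32);print("roof",cv2.minAreaRect(X))
cv2.imwrite("pics/w5.png",p["color"])
E
```

```text
clock: 5.6
eef_pos: [0.5011, 0.0688, 0.4105]
tool_rot: [0.0, 0.785, 0.62, 0.002]
ft_force: [-1.1, -0.4, 0.1]
opening: 0.677
[[ 2.317e-01  9.728e-01  1.300e-03  5.008e-01]
 [ 9.728e-01 -2.317e-01  7.000e-04  6.770e-02]
 [ 1.000e-03  1.100e-03 -1.000e+00  4.093e-01]
 [ 0.000e+00  0.000e+00  0.000e+00  1.000e+00]]
[[-0.    -0.945 -0.328  0.086]
 [ 1.     0.    -0.    -0.   ]
 [ 0.    -0.328  0.945  0.031]
 [ 0.     0.     0.     1.   ]] 64.63030167835342
6854 [0.50201988 0.14935968 0.13470975]
hub ((501.9464416503906, 148.16506958007812), (60.52288818359375, 60.78517532348633), 126.09945678710938)
roof ((499.84442138671875, 139.93008422851562), (160.05189514160156, 180.9769744873047), 76.5766830444336)
```

View pics/w5.png

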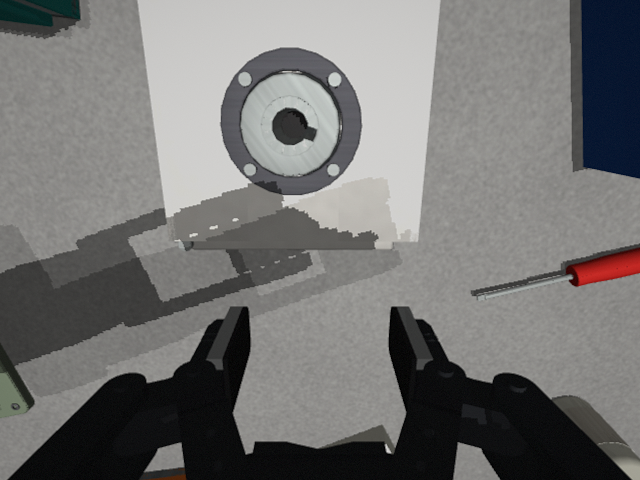

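Door shut and flush; the hub is at pixel (290,124) with the keyway pointing to (312,133). I'll compute the exact keyway angle.

```bash
python3 - <<'E'
from h import *
import pickle;p=pickle.load(open("hub.pkl","rb"))
g=p["color"].max(-1)
print(np.array2string(g[106:148:2,268:324:2],max_line_width=250))
v,u=np.mgrid[:480,:640]
d=np.stack([(u-p["cx"])/f(p),(v-p["cy"])/f(p),np.ones_like(u)],-1)@p["C"][:3,:3].T
X=p["C"][:3,3]+d*((.135-p["C"][2,3])/d[...,2])[...,None]
m=(g<100)&(np.hypot(X[...,0]-.502,X[...,1]-.148)<.021)
D=X[m][:,:2]*1000; print(m.sum())
e=D-[502,148.2]; r=np.hypot(*e.T); k=r>12.5
for c in([502,148.2],np.array([502,148.2])):
    pass
print("far",D[k].mean(0), np.degrees(np.arctan2(e[k,1].mean(),e[k,0].mean())),k.sum(),r.max())
# bore circle from dark on side away from keyway
n=D[(e@np.array([.83,-.55]))<4]; print(cv2.minEnclosingCircle(n.astype(np.float32)))
E
```

```text
[[172 187 186 190 193 193 190 190 199 197 201 197 194 200 197 199 197 195 193 196 197 181 194 198 195 189 192 193]
 [187 188 190 190 193 194 193 178 128  58  72  94  91 120 175 201 196 192 193 196 195 191 187 196 198 192 190 193]
 [184 187 187 186 192 201 131  59  36  41  44  51  42  41  49 126 202 194 194 204 196 197 200 182 199 198 191 191]
 [188 186 184 189 176  57  38  46  45  44  18  23  34  16  18  17  67 173 199 204 200 201 200 188 198 199 196 189]
 [190 189 187 190  88  43  43  46  45  44  52  53  45  32  20  23  18  30 177 202 199 198 198 192 170 199 199 195]
 [190 191 192 144  42  45  45  45  44  43  53  52  54  53  18  19  23  18  89 202 197 194 194 195 185 197 199 198]
 [185 189 195  47  45  46  48  46  52  50  50  52  52  52  55  56  18  22  25 167 193 194 195 195 191 187 199 201]
 [186 193 143  45  48  49  49  41  52  53  51  53  53  53  53  56  19  21  17  98 199 193 195 197 192 180 195 200]
 [183 187  96  50  47  51  48  51  52  49  51  52  53  54  53  55  40  20  21  36 174 195 195 197 194 177 191 197]
 [183 187  97  49  49  52  48  51  51  51  50  50  53  50  53  51
[... 755 characters left out ...]
95  84  54  58  56  59  57  58  51  55  55  57  52  52  47  99  48  53  52  50 112 177 188 186 188]
 [186 188 187 192 185 116  50  56  58  58  57  58  58  57  54  51  45 104 204 190 165 120  54 166 187 187 188 184]
 [186 183 183 186 185 186 162  66  56  57  55  56  57  56  46  71 177 201 205 194 195 192 182 178 188 186 187 186]
 [181 185 184 183 184 184 189 195 131  92  71  72  44  68 170 191 193 197 205 194 190 190 181 183 190 188 185 185]
 [188 180 183 182 180 186 188 191 198 188 189 193 200 206 189 187 191 192 201 202 189 171 180 183 186 187 185 185]]
1149
far [513.99705593 140.35819215] -33.17041125175283 78 16.408613891838705
((501.3653564453125, 148.08177185058594), 10.853102684020996)
```

```bash
python3 -m crank '[{"fingers":0,"x":-0.043,"y":0.0077,"z":0,"rx":0,"ry":0,"rz":0},{"fingers":0,"x":-0.043,"y":0.0077,"z":0,"rx":0,"ry":0,"rz":0},{"fingers":0,"x":-0.043,"y":0.0077,"z":0,"rx":0,"ry":0,"rz":0},{"fingers":0,"x":-0.043,"y":0.0077,"z":0,"rx":0,"ry":0,"rz":0},{"fingers":0,"x":-0.043,"y":0.0077,"z":0,"rx":0,"ry":0,"rz":0},{"fingers":0,"x":-0.043,"y":0.0077,"z":0,"rx":0,"ry":0,"rz":0},{"fingers":0,"x":-0.043,"y":0.0077,"z":0,"rx":0,"ry":0,"rz":0},{"fingers":0,"x":-0.043,"y":0.0077,"z":0,"rx":0,"ry":0,"rz":0}]' && python3 -m crank '[{"fingers":0,"x":0,"y":0,"z":0,"rx":0,"ry":0,"rz":-8.1},{"fingers":0,"x":0,"y":0,"z":0,"rx":0,"ry":0,"rz":-8.1},{"fingers":0,"x":0,"y":0,"z":0,"rx":0,"ry":0,"rz":-8.1},{"fingers":0,"x":0,"y":0,"z":0,"rx":0,"ry":0,"rz":-8.1},{"fingers":0,"x":0,"y":0,"z":0,"rx":0,"ry":0,"rz":-8.1},{"fingers":0,"x":0,"y":0,"z":0,"rx":0,"ry":0,"rz":-8.1},{"fingers":0,"x":0,"y":0,"z":0,"rx":0,"ry":0,"rz":-8.1}]' && python3 -m crank '[{"fingers":0,"x":0,"y":0,"z":0,"rx":0,"ry":0,"rz":-8.1},{"fingers":0,"x":0,"y":0,"z":0,"rx":0,"ry":0,"rz":-8.1},{"fingers":0,"x":0,"y":0,"z":0,"rx":0,"ry":0,"rz":-8.1},{"fingers":0,"x":0,"y":0,"z":0,"rx":0,"ry":0,"rz":-8.1},{"fingers":0,"x":0,"y":0,"z":0,"rx":0,"ry":0,"rz":-8.1},{"fingers":0,"x":0,"y":0,"z":0,"rx":0,"ry":0,"rz":-8.1},{"fingers":0,"x":0,"y":0,"z":0,"rx":0,"ry":0,"rz":-8.1},{"fingers":0,"x":0,"y":0,"z":0,"rx":0,"ry":0,"rz":0}]'; python3 - <<'E'
from h import *
p=shot("wrist");P=cloud(p);M=T();print(M.round(4),np.round(arm.state()["q"],2))
z=P[...,2];n=np.hypot(P[...,0]-.48,P[...,1]+.281)
for l,a,b,rr in(("head",.104,.125,.04),("collar",.055,.075,.045),("stand",.024,.034,.08)):
    m=((z>a)&(z<b)&(n<rr)).astype(np.uint8); m=cv2.morphologyEx(m,cv2.MORPH_OPEN,np.ones((3,3)))>0
    r=cv2.minAreaRect((P[m][:,:2]*1000).astype(np.float32)); print(l,m.sum(),r,P[m].mean(0).round(4))
    if l=="head": print("in tool",((np.array([*r[0],0])/1000-M[:3,3])@M[:3,:3]).round(4))
cv2.imwrite("pics/w6.png",p["color"])
E
```

```text
clock: 6.45
eef_pos: [0.4793, -0.2846, 0.4078]
tool_rot: [-0.001, 0.786, 0.618, -0.0]
ft_force: [0.7, -0.2, 0.1]
opening: 1.001
clock: 7.15
eef_pos: [0.4797, -0.2828, 0.4077]
tool_rot: [-0.001, 0.395, 0.919, 0.0]
ft_force: [0.3, -0.7, -0.5]
opening: 1.003
clock: 7.95
eef_pos: [0.4798, -0.2828, 0.4078]
tool_rot: [-0.001, -0.085, 0.996, 0.001]
ft_force: [1.1, -0.5, -0.2]
opening: 1.001
[[-9.858e-01 -1.678e-01 -1.500e-03  4.799e-01]
 [-1.678e-01  9.858e-01  9.000e-04 -2.827e-01]
 [ 1.300e-03  1.200e-03 -1.000e+00  4.079e-01]
 [ 0.000e+00  0.000e+00  0.000e+00  1.000e+00]] [-0.55  0.29  1.6   0.    1.25 -2.29]
head 1488 ((477.54827880859375, -284.6953125), (34.15003967285156, 24.005861282348633), 12.755505561828613) [ 0.4764 -0.2849  0.1115]
in tool [ 0.0021 -0.002   0.4079]
collar 814 ((473.9532165527344, -285.1356506347656), (36.3608283996582, 42.84879684448242), 8.720297813415527) [ 0.4709 -0.2846  0.0695]
stand 6582 ((477.67742919921875, -284.4702453613281), (90.3530502319336, 90.30622863769531), 12.271794319152832) [ 0.4696 -0.2858  0.0298]
```

View pics/w6.png

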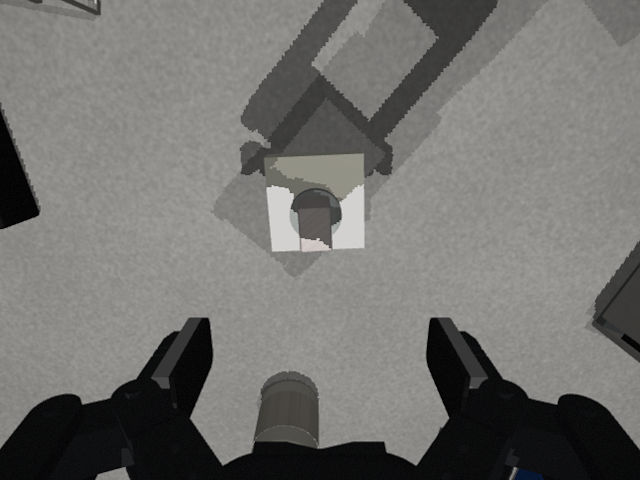

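The shaft head is at about pixel (315,240), with the lug hidden behind it. I'll correct, descend and grip.

```bash
python3 -m crank '[{"fingers":0,"x":0.002,"y":-0.002,"z":0,"rx":0,"ry":0,"rz":-2.9},{"fingers":0,"x":0,"y":0,"z":0.04,"rx":0,"ry":0,"rz":0},{"fingers":0,"x":0,"y":0,"z":0.04,"rx":0,"ry":0,"rz":0},{"fingers":0,"x":0,"y":0,"z":0.04,"rx":0,"ry":0,"rz":0},{"fingers":0,"x":0,"y":0,"z":0.03,"rx":0,"ry":0,"rz":0},{"fingers":0,"x":0,"y":0,"z":0.008,"rx":0,"ry":0,"rz":0}]' 80 && python3 -m crank '[{"fingers":1,"x":0,"y":0,"z":0,"rx":0,"ry":0,"rz":0},{"fingers":1,"x":0,"y":0,"z":0,"rx":0,"ry":0,"rz":0},{"fingers":1,"x":0,"y":0,"z":0,"rx":0,"ry":0,"rz":0},{"fingers":1,"x":0,"y":0,"z":0,"rx":0,"ry":0,"rz":0},{"fingers":1,"x":0,"y":0,"z":0,"rx":0,"ry":0,"rz":0},{"fingers":1,"x":0,"y":0,"z":0,"rx":0,"ry":0,"rz":0},{"fingers":1,"x":0,"y":0,"z":0,"rx":0,"ry":0,"rz":0},{"fingers":1,"x":0,"y":0,"z":0,"rx":0,"ry":0,"rz":0}]' 80; python3 - <<'E'
from h import *
print(T().round(4))
E
```

```text
clock: 8.6
eef_pos: [0.4773, -0.2842, 0.2471]
tool_rot: [-0.003, -0.11, 0.994, 0.002]
ft_force: [-0.1, -0.2, 0.0]
opening: 0.999
clock: 9.4
eef_pos: [0.4792, -0.285, 0.2524]
tool_rot: [0.001, -0.111, 0.994, -0.001]
ft_force: [-1.2, -0.6, 5.8]
opening: 0.271
[[-0.9753 -0.2207  0.0029  0.4792]
 [-0.2207  0.9753 -0.0019 -0.285 ]
 [-0.0024 -0.0025 -1.      0.2524]
 [ 0.      0.      0.      1.    ]]
```

```bash
python3 -m crank '[{"fingers":1,"x":0,"y":0,"z":-0.02,"rx":0,"ry":0,"rz":0},{"fingers":1,"x":0,"y":0,"z":-0.04,"rx":0,"ry":0,"rz":0},{"fingers":1,"x":0,"y":0,"z":-0.04,"rx":0,"ry":0,"rz":0},{"fingers":1,"x":0,"y":0,"z":-0.04,"rx":0,"ry":0,"rz":0},{"fingers":1,"x":0,"y":0,"z":-0.02,"rx":0,"ry":0,"rz":0},{"fingers":1,"x":0,"y":0,"z":0,"rx":0,"ry":0,"rz":0}]' && python3 -m crank '[{"fingers":1,"x":0,"y":0,"z":0,"rx":0,"ry":0,"rz":7.45},{"fingers":1,"x":0,"y":0,"z":0,"rx":0,"ry":0,"rz":7.45},{"fingers":1,"x":0,"y":0,"z":0,"rx":0,"ry":0,"rz":7.45},{"fingers":1,"x":0,"y":0,"z":0,"rx":0,"ry":0,"rz":7.45},{"fingers":1,"x":0,"y":0,"z":0,"rx":0,"ry":0,"rz":7.45},{"fingers":1,"x":0,"y":0,"z":0,"rx":0,"ry":0,"rz":7.45},{"fingers":1,"x":0,"y":0,"z":0,"rx":0,"ry":0,"rz":0}]'; python3 - <<'E'
from h import *
M=T();print(M.round(4)); p=shot("wrist");cv2.imwrite("pics/w7.png",p["color"])
d=M[:3,:3].T@(np.array([.5015,.1482,.41])-M[:3,3]);print(d.round(4),np.degrees(np.arctan2(M[1,0],M[0,0])))
P=(cloud(p)-M[:3,3])@M[:3,:3]; z=P[...,2]; m=(z>.11)&(z<.25)&(abs(P[...,0])<.04)&(abs(P[...,1])<.04)
v,u=np.nonzero(m);print(m.sum(),u.min(),u.max(),v.min(),v.max())
E
```

```text
clock: 10.0
eef_pos: [0.4789, -0.2847, 0.4136]
tool_rot: [0.002, -0.111, 0.994, -0.002]
ft_force: [-0.3, -1.0, -3.0]
opening: 0.268
clock: 10.7
eef_pos: [0.4783, -0.2844, 0.4082]
tool_rot: [-0.002, 0.275, 0.961, 0.001]
ft_force: [0.5, 0.4, -3.4]
opening: 0.269
[[-0.8487  0.5289 -0.004   0.4783]
 [ 0.5289  0.8487  0.0024 -0.2844]
 [ 0.0047 -0.     -1.      0.4082]
 [ 0.      0.      0.      1.    ]]
[ 0.2091  0.3794 -0.0008] 148.06716343997812
27070 164 469 245 475
```

View pics/w7.png

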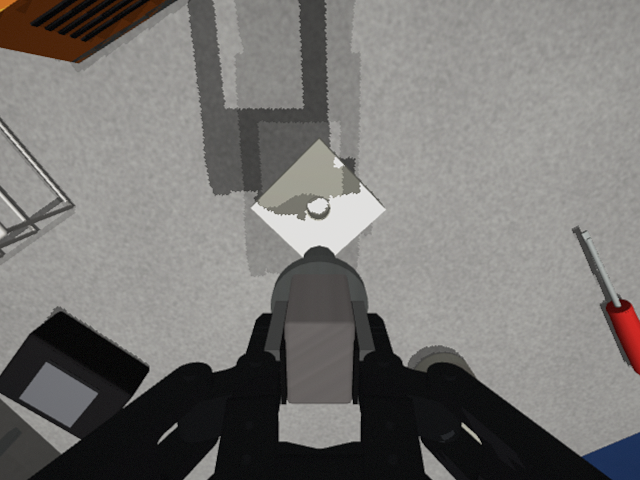

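The shaft is held upright and square in the fingers, with its nose at (320,252) showing past the collar. I'll go near the hub, stopping 70 mm short, and measure both in one view.

```bash
python3 -m crank '[{"fingers":1,"x":0.014,"y":0.038,"z":0,"rx":0,"ry":0,"rz":0},{"fingers":1,"x":0.014,"y":0.038,"z":0,"rx":0,"ry":0,"rz":0},{"fingers":1,"x":0.014,"y":0.038,"z":0,"rx":0,"ry":0,"rz":0},{"fingers":1,"x":0.014,"y":0.038,"z":0,"rx":0,"ry":0,"rz":0},{"fingers":1,"x":0.014,"y":0.038,"z":0,"rx":0,"ry":0,"rz":0}]' && python3 -m crank '[{"fingers":1,"x":0.014,"y":0.038,"z":0,"rx":0,"ry":0,"rz":0},{"fingers":1,"x":0.014,"y":0.038,"z":0,"rx":0,"ry":0,"rz":0},{"fingers":1,"x":0.014,"y":0.038,"z":0,"rx":0,"ry":0,"rz":0},{"fingers":1,"x":0.014,"y":0.038,"z":0,"rx":0,"ry":0,"rz":0},{"fingers":1,"x":0.014,"y":0.038,"z":0,"rx":0,"ry":0,"rz":0},{"fingers":1,"x":0,"y":0,"z":0,"rx":0,"ry":0,"rz":0},{"fingers":1,"x":0,"y":0,"z":0,"rx":0,"ry":0,"rz":0}]'; python3 - <<'E'
from h import *
from scipy.optimize import least_squares
M=T();p=shot("wrist");cv2.imwrite("pics/w8.png",p["color"]);print(M.round(4))
d=M[:3,:3].T@(np.array([.5015,.1482,.41])-M[:3,3]);print("to hub by old",d.round(4))
g=p["color"].max(-1);v,u=np.mgrid[:480,:640]
r=np.stack([(u-p["cx"])/f(p),(v-p["cy"])/f(p),np.ones_like(u)],-1)@p["C"][:3,:3].T
X=p["C"][:3,3]+r*((.135-p["C"][2,3])/r[...,2])[...,None]
m=(g<100)&(np.hypot(X[...,0]-.502,X[...,1]-.148)<.021)
D=X[m][:,:2]*1000; c0=np.array([501.5,148.2])
for _ in range(3):
    e=D-c0; n=D[(e@np.array([.85,-.53]))<5]; c0,rad=cv2.minEnclosingCircle(n.astype(np.float32)); c0=np.array(c0)
e=D-c0;k=np.hypot(*e.T)>12.5;print("bore",c0,rad,m.sum(),"key",np.degrees(np.arctan2(e[k,1].mean(),e[k,0].mean())),k.sum())
h=M[:3,:3].T@(np.array([*c0/1000,.135])-M[:3,3]);print("hub in tool",h.round(4))
P=(cloud(p)-M[:3,3])@M[:3,:3]
cy=P[(abs(P[...,0])<.05)&(abs(P[...,1])<.035)&(P[...,2]>.165)&(P[...,2]<.235)]
hist=np.histogram(cy[:,2],20);print(hist)
for zc in np.arange(.176,.2,.004):
    q=cy[abs(cy[:,2]-zc)<.002]; print(round(zc,3),len(q), q[:,0].max().round(4) if len(q) else 0, (q[:,1].min().round(4),q[:,1].max().round(4)) if len(q) else 0)
np.save("cy.npy",cy)
E
```

```text
clock: 11.25
eef_pos: [0.5196, -0.0848, 0.4096]
tool_rot: [-0.001, 0.274, 0.962, -0.0]
ft_force: [0.8, 0.1, -3.1]
opening: 0.274
clock: 11.95
eef_pos: [0.5607, 0.1127, 0.4094]
tool_rot: [-0.001, 0.273, 0.962, -0.001]
ft_force: [-1.1, -0.6, -3.8]
opening: 0.268
[[-0.8507  0.5256 -0.0024  0.5607]
 [ 0.5256  0.8507 -0.0011  0.1127]
 [ 0.0014 -0.0022 -1.      0.4094]
 [ 0.      0.      0.      1.    ]]
to hub by old [ 0.0691 -0.0009 -0.0005]
bore [502.28417969 145.77825928] 18.985517501831055 1351 key -65.56045265604516 271
hub in tool [ 0.0667 -0.002   0.2745]
(array([395, 253, 207, 193, 762, 998, 237,  61,   0,   0,   0,   0,   0,
         0,   0,   0,  20,  52,  62,  64]), array([0.16501025, 0.16850615, 0.17200205, 0.17549795, 0.17899385,
       0.18248976, 0.18598566, 0.18948156, 0.19297746, 0.19647336,
       0.19996926, 0.20346516, 0.20696107, 0.21045697, 0.21395287,
       0.21744877, 0.22094467, 0.22444057, 0.22793647, 0.23143238,
       0.23492828]))
0.176 228 0.0198 (np.float64(-0.0111), np.float64(0.0128))
0.18 396 0.0244 (np.float64(-0.0207), np.float64(0.0221))
0.184 1419 0.0244 (np.float64(-0.0211), np.float64(0.0228))
0.188 268 0.0245 (np.float64(-0.0205), np.float64(0.0207))
0.192 30 0.0239 (np.float64(-0.0186), np.float64(0.0191))
0.196 0 0 0
0.2 0 0 0
```

View pics/w8.png

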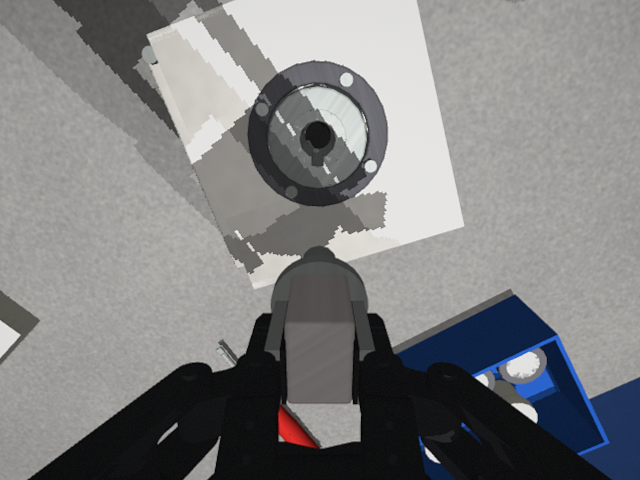

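```bash
python3 - <<'E'
from h import *
M=T();p=shot("wrist")
g=p["color"].max(-1);print(np.array2string(g[116:170:2,292:348:2],max_line_width=250))
v,u=np.mgrid[:480,:640]
r=np.stack([(u-p["cx"])/f(p),(v-p["cy"])/f(p),np.ones_like(u)],-1)@p["C"][:3,:3].T
X=p["C"][:3,3]+r*((.135-p["C"][2,3])/r[...,2])[...,None]
X=(X-M[:3,3])@M[:3,:3]*1000
P=cloud(p);m=(abs(P[...,2]-.135)<.004)&(np.hypot(P[...,0]-.502,P[...,1]-.148)<.045)
m=cv2.morphologyEx(m.astype(np.uint8),cv2.MORPH_OPEN,np.ones((3,3)))
cs,_=cv2.findContours(m,cv2.RETR_EXTERNAL,cv2.CHAIN_APPROX_NONE);c=max(cs,key=cv2.contourArea)[:,0]
print("hub in tool",cv2.fitEllipse(X[c[:,1],c[:,0],:2].astype(np.float32)))
for px in((318,133),(317,163),(304,133),(332,133),(318,120)):print(px,X[px[1],px[0]].round(1))
E
```

```text
[[110 113 113 108 113 114 113 114 115 116 114 111 121 138 197 211 186 222 222 223 222 225 226 191 221 214 216 220]
 [112 112 109 113 113 111 113 119 119 116 116 113 122 130 154 111 127 226 222 223 225 227 225 223 199 217 219 221]
 [112 110 114 117 114 113 113 113 116 128 116  96  70  54  72  91 106 190 224 225 226 225 222 221 217 206 221 219]
 [111 109 115 116 115 115 113 115 113  71  41  21  22  19  24  11  32  84 194 228 225 223 221 222 224 206 221 219]
 [111 110 112 113 116 115 116 106  63  35  23  30  23  28  27  24  15  18  57 195 226 222 222 223 224 220 209 220]
 [109 113 122 126 116 118 111  57  44  25  26  26  24  26  25  26  25  26  16  65 200 224 223 227 222 224 218 220]
 [147 105 111 117 117 120  54  57  22  25  27  26  26  25  25  26  25  28  20  42  63 205 229 227 227 227 223 213]
 [223 215 106 112 114  89  48  48  25  24  27  25  26  25  25  25  25  23  26  19  60  58 237 227 227 226 227 206]
 [187 224 174 110 113  56  57  53  25  26  25  26  24  25  25  24  27  23  26  21  58  47 133 230 224 223 223 207]
 [108 230 220 105 112  47  59  30  23  25  24  26  28  24  26  26
[... 1597 characters left out ...]
0  60  60  60  74 112 109 110 110 112 115 118 116 112 110 109]
 [ 76  80  81  80  79  80 111 110 111 110  88  61  57  57  56  56  76 113 111 110 111 116 118 118 114 108 110 110]
 [ 77  82  81  78  77  78  93 113 107 111 113 113 107 104 144 175 110 111 110 112 114 118 118 115 108 110 108 109]
 [ 80  79  78  77  76  80  80  98 109 112 112 112 112 111 110 111 112 111 110 113 114 116 114 109 109 109 109 107]]
hub in tool ((69.21886444091797, 0.4048627018928528), (60.34195327758789, 60.43095779418945), 12.83704662322998)
(318, 133) [7.210e+01 1.000e-01 2.747e+02]
(317, 163) [ 53.8  -0.6 274.7]
(304, 133) [ 72.1  -8.6 274.7]
(332, 133) [ 72.1   8.7 274.7]
(318, 120) [7.970e+01 1.000e-01 2.747e+02]
```

The bore is at tool (69.2, 0.2) mm and the shaft axis at about (2, 0.3) mm, with the keyway in line with the key. I'll move over it and lower.

```bash
python3 -m crank '[{"fingers":1,"x":0.034,"y":0,"z":0,"rx":0,"ry":0,"rz":0},{"fingers":1,"x":0.033,"y":0,"z":0,"rx":0,"ry":0,"rz":0},{"fingers":1,"x":0,"y":0,"z":0,"rx":0,"ry":0,"rz":0},{"fingers":1,"x":0,"y":0,"z":0.015,"rx":0,"ry":0,"rz":0},{"fingers":1,"x":0,"y":0,"z":0.013,"rx":0,"ry":0,"rz":0},{"fingers":1,"x":0,"y":0,"z":0,"rx":0,"ry":0,"rz":0}]' && python3 -m crank '[{"fingers":1,"x":0,"y":0,"z":0.004,"rx":0,"ry":0,"rz":0},{"fingers":1,"x":0,"y":0,"z":0.004,"rx":0,"ry":0,"rz":0},{"fingers":1,"x":0,"y":0,"z":0,"rx":0,"ry":0,"rz":0}]' && python3 -m crank '[{"fingers":1,"x":0,"y":0,"z":0.003,"rx":0,"ry":0,"rz":0},{"fingers":1,"x":0,"y":0,"z":0.003,"rx":0,"ry":0,"rz":0},{"fingers":1,"x":0,"y":0,"z":0,"rx":0,"ry":0,"rz":0}]'
```

```text
clock: 12.65
eef_pos: [0.5037, 0.146, 0.3811]
tool_rot: [-0.002, 0.276, 0.961, -0.001]
ft_force: [0.2, 0.3, -4.0]
opening: 0.268
clock: 12.95
eef_pos: [0.5042, 0.147, 0.3745]
tool_rot: [-0.0, 0.275, 0.961, -0.0]
ft_force: [-0.1, -0.8, -3.2]
opening: 0.269
clock: 13.25
eef_pos: [0.5039, 0.1473, 0.3683]
tool_rot: [-0.0, 0.275, 0.961, -0.0]
ft_force: [-0.5, -0.2, -3.6]
opening: 0.269
```

The nose is entering without contact force, so I'll continue.

```bash
python3 -m crank '[{"fingers":1,"x":0,"y":0,"z":0.003,"rx":0,"ry":0,"rz":0},{"fingers":1,"x":0,"y":0,"z":0.003,"rx":0,"ry":0,"rz":0},{"fingers":1,"x":0,"y":0,"z":0,"rx":0,"ry":0,"rz":0}]' && python3 -m crank '[{"fingers":1,"x":0,"y":0,"z":0.003,"rx":0,"ry":0,"rz":0},{"fingers":1,"x":0,"y":0,"z":0.003,"rx":0,"ry":0,"rz":0},{"fingers":1,"x":0,"y":0,"z":0,"rx":0,"ry":0,"rz":0}]' && python3 -m crank '[{"fingers":1,"x":0,"y":0,"z":0.003,"rx":0,"ry":0,"rz":0},{"fingers":1,"x":0,"y":0,"z":0.003,"rx":0,"ry":0,"rz":0},{"fingers":1,"x":0,"y":0,"z":0,"rx":0,"ry":0,"rz":0}]'
```

```text
clock: 13.55
eef_pos: [0.504, 0.1473, 0.3621]
tool_rot: [-0.0, 0.275, 0.961, -0.0]
ft_force: [-1.0, -0.6, -4.4]
opening: 0.271
clock: 13.85
eef_pos: [0.504, 0.1473, 0.3561]
tool_rot: [-0.0, 0.275, 0.961, -0.0]
ft_force: [-1.3, -0.5, -3.7]
opening: 0.27
clock: 14.15
eef_pos: [0.504, 0.1472, 0.3501]
tool_rot: [-0.0, 0.275, 0.961, -0.0]
ft_force: [-0.1, -2.3, -4.1]
opening: 0.265
```

The key has gone in freely, at about 26 mm depth. On to the seal.

```bash
python3 -m crank '[{"fingers":1,"x":0,"y":0,"z":0.004,"rx":0,"ry":0,"rz":0},{"fingers":1,"x":0,"y":0,"z":0.004,"rx":0,"ry":0,"rz":0},{"fingers":1,"x":0,"y":0,"z":0.004,"rx":0,"ry":0,"rz":0},{"fingers":1,"x":0,"y":0,"z":0,"rx":0,"ry":0,"rz":0}]' && python3 -m crank '[{"fingers":1,"x":0,"y":0,"z":0.004,"rx":0,"ry":0,"rz":0},{"fingers":1,"x":0,"y":0,"z":0.003,"rx":0,"ry":0,"rz":0},{"fingers":1,"x":0,"y":0,"z":0,"rx":0,"ry":0,"rz":0}]' && python3 -m crank '[{"fingers":1,"x":0,"y":0,"z":0.002,"rx":0,"ry":0,"rz":0},{"fingers":1,"x":0,"y":0,"z":0.002,"rx":0,"ry":0,"rz":0},{"fingers":1,"x":0,"y":0,"z":0,"rx":0,"ry":0,"rz":0}]'
```

```text
clock: 14.55
eef_pos: [0.504, 0.1473, 0.3378]
tool_rot: [-0.0, 0.275, 0.961, -0.0]
ft_force: [-1.3, -2.0, -4.7]
opening: 0.265
clock: 14.85
eef_pos: [0.504, 0.1472, 0.3318]
tool_rot: [0.0, 0.275, 0.961, -0.0]
ft_force: [-2.3, -4.7, -0.1]
opening: 0.268
clock: 15.15
eef_pos: [0.5039, 0.1472, 0.3289]
tool_rot: [0.0, 0.275, 0.961, -0.0]
ft_force: [-4.8, -3.5, 7.3]
opening: 0.267
```

```bash
for i in 1; do python3 -m crank '[{"fingers":1,"x":0,"y":0,"z":0.002,"rx":0,"ry":0,"rz":0},{"fingers":1,"x":0,"y":0,"z":0,"rx":0,"ry":0,"rz":0}]' && python3 -m crank '[{"fingers":1,"x":0,"y":0,"z":0.002,"rx":0,"ry":0,"rz":0},{"fingers":1,"x":0,"y":0,"z":0,"rx":0,"ry":0,"rz":0}]' && python3 -m crank '[{"fingers":1,"x":0,"y":0,"z":0.002,"rx":0,"ry":0,"rz":0},{"fingers":1,"x":0,"y":0,"z":0,"rx":0,"ry":0,"rz":0}]'; done
```

```text
clock: 15.35
eef_pos: [0.5039, 0.1471, 0.3273]
tool_rot: [0.0, 0.275, 0.961, -0.0]
ft_force: [-3.7, -4.6, 9.0]
opening: 0.265
clock: 15.55
eef_pos: [0.5039, 0.1471, 0.3256]
tool_rot: [0.001, 0.275, 0.961, 0.0]
ft_force: [-5.6, -4.0, 11.2]
opening: 0.267
clock: 15.75
eef_pos: [0.5037, 0.1471, 0.3254]
tool_rot: [0.001, 0.275, 0.961, 0.0]
ft_force: [-8.5, -5.3, 21.7]
opening: 0.268
```

The force jumped to about 26 N with no more travel, so the collar has seated. I'll verify from the cameras.

```bash
python3 -m crank '[{"fingers":1,"x":0,"y":0,"z":0.001,"rx":0,"ry":0,"rz":0},{"fingers":1,"x":0,"y":0,"z":0,"rx":0,"ry":0,"rz":0},{"fingers":1,"x":0,"y":0,"z":0,"rx":0,"ry":0,"rz":0},{"fingers":1,"x":0,"y":0,"z":0,"rx":0,"ry":0,"rz":0}]'; python3 - <<'E'
from h import *
M=T();p=shot("wrist");P=cloud(p);n=np.hypot(P[...,0]-.5015,P[...,1]-.148);z=P[...,2]
for a,b in((.025,.030),(.013,.021),(.05,.065)):
    q=(n>a)&(n<b)&(z>.11)&(z<.16); print(a,q.sum(),np.percentile(z[q],[10,50,90]).round(4) if q.any() else 0)
a=p["color"][150:400,160:480]
s=shot("scene");c=s["color"][210:320,280:440]
cv2.imwrite("pics/fin.png",np.hstack([cv2.resize(a,(384,300)),cv2.resize(c,(436,300),interpolation=2)[:,:410]]))
print(arm.state()["ft_force"],arm.state()["clock"])
E
```

```text
clock: 16.15
eef_pos: [0.5036, 0.147, 0.3254]
tool_rot: [0.001, 0.275, 0.961, 0.0]
ft_force: [-11.0, -5.7, 27.1]
opening: 0.27
0.025 2293 [0.134  0.1348 0.1355]
0.013 2426 [0.142  0.1435 0.1575]
0.05 15983 [0.1191 0.1199 0.1206]
[-9.72991163 -6.11275995 27.16984424] 16.25
```

View pics/fin.png

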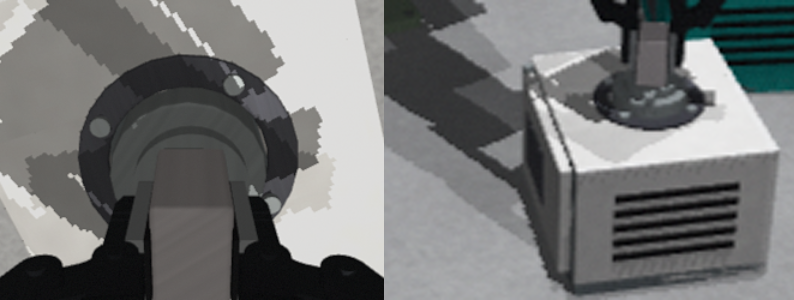

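The collar top reads 143.5 mm against 143 expected when seated. One numeric check on the door angle.

```bash
python3 - <<'E'
from h import *
R=Ro.from_euler("z",-13.4,degrees=True).as_matrix()
for n in("scene","top"):
    p=shot(n);P=(cloud(p)-[.5015,.148,0])@R*1000
    x,y,z=P[...,0],P[...,1],P[...,2]
    for a in range(-75,75,25):
        m=(x>a)&(x<a+25)&(z>95)&(z<110)&(y>-220)&(y<-70); print(n,a,m.sum(),np.percentile(y[m],[2,20,50]).round(1) if m.sum()>3 else "")
E
```

```text
scene -75 19 [-90.3 -89.8 -89.3]
scene -50 16 [-90.  -89.9 -89.6]
scene -25 21 [-90.5 -90.1 -89.8]
scene 0 18 [-90.8 -90.1 -89.4]
scene 25 24 [-90.5 -90.3 -89.6]
scene 50 42 [-90.8 -90.3 -88.4]
top -75 0 
top -50 3 
top -25 9 [-86.6 -85.5 -82.5]
top 0 15 [-86.7 -86.2 -81.6]
top 25 14 [-86.8 -86.  -82.3]
top 50 11 [-87.  -86.6 -83.4]
```

The door's outer face lies at y = -90 mm along its whole length, so it's shut. Handing in.

```bash
python3 -c "
from rig import arm
print(arm.job_done(),arm.state()['ft_force'],arm.state()['opening'],arm.state()['eef_pos'])"
```

```text
the job is handed in; nothing more can be done
the job is handed in; nothing more can be done
```

I shut the door of the white drive unit on its catch, then put the keyed shaft into the hub and pushed it home. I handed the job in at about 16 s, still gripping and pressing. No verdict is reported.

I lined the key up with the keyway from the camera before lowering, so it went in without any turning.

Last checks:
- **Door:** its outer face lies 90 mm from the housing's centre along its whole length, which is where a shut door should be.
- **Shaft:** the collar's top measured 143.5 mm above the counter, against 143 mm expected when seated. By the arm's position the tip is about 50 mm below the hub top. At the end the arm stopped moving down while the upward force kept rising.
- **Grip and push:** the gripper is closed on the head (opening 0.27) at an 80 N setting, and the wrist reads about 27 N upward.

**Not checked or in disagreement:**
- My final script also asked for the state after handing in; that was refused, so there is no later reading.
- The wrist also shows about 11 N sideways, so the shaft sits slightly off-centre in the grip. The tool itself still points straight down.
- The overhead camera sits 2 to 3 mm off the wrist camera. I relied on the wrist camera.
- I did not measure the bystanders again. The planned paths stayed clear of them, and no unexpected force showed.
- The first move command was refused for missing keys and moved nothing.

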